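Clip the pastry tongs onto the snap hook of the counter stand

TASK

Put the pastry tongs away on the counter stand: press their pull ring through the sprung gate of the snap hook and let the gate snap shut behind it. Then pull the ring up against the shut gate with a steady 5 to 10 newtons to check that it holds, and lower the tongs and leave them hanging quietly by their ring, not swinging about. Never force the hook with more than 15 newtons, and leave the things on the counter where they stand.

Things in the scene. Friction and masses are not known exactly. Their poses are not given: they have to be found in the camera images.
- tongs: Stainless pastry tongs, locked shut and rigid, about 130 g, 214 mm long, lying on the counter. Origin on the underside; x runs along them to the pull ring, z up. Two channel arms, 22 mm wide (y), z = 1 to 27 mm, from x = -93 to 37; hinge block x = 37 to 57, 22 wide, 28 high. Round cups, 34 wide, 28 high, end at x = -115. Flat ring in the plane z = 14: wire 4 mm thick, opening 30, centre at x = 80.
- tongs_grip (a point): Good place to grip, across the arms (they are 22 mm wide here): tongs frame (20, 0, 14) mm, on the middle plane. Axes as the tongs.
- ring_far (a point): Middle of the ring's wire at the far end of the ring, on the tongs' axis: tongs frame (96, 0, 14) mm. Axes as the tongs.
- stand: Fixed utensil stand, 345 mm high: wooden foot, steel upright 20 mm square at y = 110 mm, and from its top a cross arm (18 mm high, down to y = 9) with a bolt in its end, the hook's pin. Origin on the counter under the pin; the pin lies along y at (0, 0, 335) mm; x points from the hook's nose to its shank (the nose is on the -x side, roughly towards the robot), z up.
- hook: Steel snap hook, 100 mm high, on the stand's pin (its origin). It swings about the pin (+y), 0 to 0.3 rad, nose outwards; at 0 it rests on a stop peg and its axes are the stand's. It turns stiffly: it starts swung out and stays so, but 1 N at the nose turns it. A push down on gate or nose swings it in to the stop, the nose up to 18 mm; a pull up on the gate (2 N) swings it out to 0.3 first.
- hook_nose (a point): Middle of the nose's rounded top end, 8 mm round: hook frame (-36, 0, -62) mm, crest at z = -58, inner face at x = -32. The nose must come inside the ring. Axes as the hook.
- hook_bowl (a point): Inside bottom of the hook's round bowl, where the wire hangs at last: hook frame (-18, 0, -88) mm. The shank, 8 mm round, is at x = 0. Tongs let go while slanting swing on here for many seconds. Axes as the hook.
- gate: Sprung gate, a 5 mm bar sloping down to the nose. Origin at its hinge, hook frame (-4, 0, -38) mm; x along the bar to the hinge, -z inside the hook. Opens only inwards (down), 0.32 rad at most, by 3 to 5 N at its end. With the hook on its stop a wire coming straight down passes at hook x = -33 to -25; nearer the shank it jams, farther out it meets the nose. Below z = -77 the gate shuts over it.
- gate_tip (a point): Middle of the gate's free end: hook frame (-29.5, 0, -60) mm when shut, about 7 mm lower and 8 mm nearer the shank when fully open.
- sign: Bystander: blank slate price sign, 130 mm wide, in a 45 mm wooden block, 124 mm high. Origin at its underside.
- jar: Bystander: closed amber glass biscuit jar, 90 mm across, 130 mm high. Origin at its underside.
- cups: Bystander: stack of paper cups, 80 mm across, 136 mm high. Origin at its underside.
Things that resemble listed ones, but are neither listed nor needed, are in the scene too. Of the things shaped like the tongs, the stainless one is meant.

How it is judged (in metres and radians):
On the way, in this order (a step that is already met when the one before it is completed fails the run):
1. the ring's wire is inside the hook and the gate has snapped shut behind it (x of ring_far in the frame of hook between -0.033 and -0.003 m and y of ring_far in the frame of hook between -0.013 and 0.013 m and z of ring_far in the frame of hook above -0.09 m and z of ring_far in the frame of gate below -0.003 m and z of gate_tip in the frame of hook above -0.062 m and contact force between tongs and gate below 2 N), for 0.1 s.
2. the ring is pulled against the shut gate from inside with a steady 4 N or more (x of ring_far in the frame of hook between -0.033 and -0.003 m and y of ring_far in the frame of hook between -0.013 and 0.013 m and z of ring_far in the frame of hook above -0.09 m and z of ring_far in the frame of gate below -0.003 m and z of gate_tip in the frame of hook above -0.062 m and contact force between tongs and gate above 4 N), for 0.2 s.
At the end, for the whole second after the job is handed in: The ring's wire is inside the hook (shank to nose, under the gate, over the bowl, within 13 mm of mid-plane), gate shut (end within 2 mm of its place), tongs hanging ring up within 0.35 rad of plumb, moving under 0.25 m/s; sign, jar and cups within 25 mm of where they were (x of ring_far in the frame of hook between -0.033 and -0.003 m and y of ring_far in the frame of hook between -0.013 and 0.013 m and z of ring_far in the frame of hook above -0.09 m and z of ring_far in the frame of gate below -0.003 m and z of gate_tip in the frame of hook above -0.062 m and angle between tongs's own x axis and vertical below 0.35 rad and linear speed of tongs below 0.25 m/s); the robot touches nothing.
It fails at once if the hook or its gate is forced with more than 15 N (contact force between anything else and hook above 15 N).
It fails at once if a bystander (sign, jar, cups) is pushed more than 25 mm or tipped (distance of any of sign, jar, cups from where it was at the start of the episode above 0.025 m or angle between any of sign, jar, cups's own z axis and vertical above 0.3 rad).
It also fails if it takes over 72 s, if anything falls off the work surface, if the arm or the gripper's body presses on something with over 40 N, if the wrist force passes 120 N, or if a joint passes its speed limit or range.

ROBOT

A 6-joint arm with a two-finger parallel gripper is mounted at the origin on the work surface. World frame = base frame: x ahead of the robot, y to its left, z up, the work surface at z = 0. Lengths are in mm, angles in rad, forces in N, time in s.
With the tool pointing down it reaches from about 300 to 950 mm from the base axis. Payload 3.1 kg.
Tool frame: the origin (TCP) lies between the finger pads; the fingertips stand 17 mm ahead of it and the grasp point (between the pads) lies 2 mm behind it; z points along the fingers, y is the line along which they close (so a half turn about z gives the same grasp; the last joint's range is limited). The gripper opens to 85 mm and grips with 20 to 120 N. Pads are 22 mm wide; open, the fingers measure 114 mm over their backs; the gripper's body (76 mm by 85 mm) begins 54 mm behind the grasp point. The pads swing forward as they close: fully open they stand 13 mm farther back than shut.
Start: joints at [-0.07, 0.308, 1.634, -0, 1.2, -0.07], TCP at [625.006, -0.028, 248.272] pointing down, gripper open.
Joint ranges: [-3.06, 3.06], [-0.79, 1.96], [0.05, 2.63], [-1.19, 4.34], [0.05, 2.64], [-2.94, 2.94]. Speed limits (rad/s): [2.79, 2.79, 3.14, 3.14, 3.14, 3.14].

INTERFACE

Orientations are given as a unit quaternion [x, y, z, w].
In Python, from bench import manip, read_camera, camera_info gives the robot as it stands. The module is installed in compiled form; this text tells all that it offers. Calls block until the motion is done:
- manip.move_pose(position, orientation): joint-space move of the TCP to a pose.
- manip.movel(position, frame=None, velocity=150, guard=None): straight line of the TCP; frame=None keeps the orientation; velocity is the mean speed in mm/s. With guard (N) it stops when the force on the tool has changed by that much, and returns True; else False.
- manip.move_joints(angles): joint-space move.
- manip.release() and manip.gripper_close(squeeze=None): open the fingers fully, or close them until they stop; squeeze is the grip in N (None keeps the last).
- manip.pause(seconds).
- manip.solve_ik(position, orientation): joint angles nearest the present ones, or None.
- read_camera(name): name is "scene" or "side" or "wrist"; returns the picture (400x640x3 uint8, red, green, blue); there is no depth.
- camera_info(name): a dict with "fov_y" (degrees; the focal length in pixels is half the picture's height over the tangent of half this angle, whatever the lens; pixels are square), "cx", "cy" (the principal point, pixels), "k1" (the pictures are not rectified: a ray, as slopes to the right and down, at radius r is drawn at 1 + k1 r^2 times it, then the intrinsics apply), "rvec" (rotation vector, rad) and "tvec" (3), from world to camera coordinates, as OpenCV has them. Camera axes: x right, y down, z forward; pixel columns grow to the right and rows downward; lengths in mm; the calibration is good to about 2 mm. A picture is of the moment at which its call begins: read the wrist's pose just before it. camera_info takes no time and is no camera call; for the wrist camera it gives the pose at the moment of the call.
A pose or a line that the arm cannot do raises manip.Unreachable and nothing moves.
- manip.job_done(): hands the job in; it is judged then, once.
Readings, each from a call of its own:
- manip.read_t(): time.
- manip.read_joints(): joint angles.
- manip.read_qd(): joint speeds.
- manip.read_tau(): joint torques, N m.
- manip.read_position(): TCP position.
- manip.read_orientation(): TCP orientation.
- manip.read_wrist_force(): force on the tool from outside, world axes, zero at the start.
- manip.read_ft_torque(): the same for the moment, N m.
- manip.read_opening(): finger opening in mm.
- manip.read_grasp_force(): force on a finger pad.
Only numpy, scipy, OpenCV 4.12 (cv2) and the standard library are available. Lean on these libraries where they do the work, as an engineer would, in place of code of your own. Each camera call takes 0.05 s, during which the arm holds its last target. There are 200 camera calls.

## Working session

There is one attempt and no reset: what is moved stays moved. The work goes in short steps, each a Python script; the robot and the scene stay as the last script left them, time stands still between calls to the robot, and variables do not carry over. Pictures are saved under pics/ and viewed, at most 10 in all, crops included, and the job is handed in when it is done.

```bash
mkdir -p pics
cat > h.py <<'E'
import numpy as np, cv2
from scipy.spatial.transform import Rotation as R
from bench import manip, read_camera, camera_info
def snap(n,f=None):
    ci=camera_info(n); im=read_camera(n)
    if f: cv2.imwrite('pics/'+f, im[:,:,::-1])
    return ci,im
def KD(ci):
    f=200/np.tan(np.radians(ci['fov_y'])/2)
    return np.array([[f,0,ci['cx']],[0,f,ci['cy']],[0,0,1.]]),np.array([ci['k1'],0,0,0.])
def ray(ci,uv):
    K,D=KD(ci); p=cv2.undistortPoints(np.array(uv,float).reshape(-1,1,2),K,D).reshape(-1,2)
    Rm=R.from_rotvec(np.array(ci['rvec']).ravel()).as_matrix(); t=np.array(ci['tvec']).ravel()
    d=np.c_[p,np.ones(len(p))]@Rm; d/=np.linalg.norm(d,axis=1)[:,None]
    return -Rm.T@t,d
def onz(ci,uv,z):
    o,d=ray(ci,uv); return o+d*((z-o[2])/d[:,2])[:,None]
def tri(views): # [(ci,uv),...]
    A=np.zeros((3,3));b=np.zeros(3)
    for ci,uv in views:
        o,d=ray(ci,uv); P=np.eye(3)-np.outer(d[0],d[0]); A+=P;b+=P@o
    x=np.linalg.solve(A,b); return x,[round(float(np.linalg.norm(np.cross(x-ray(c,u)[0],ray(c,u)[1][0]))),1) for c,u in views]
def proj(ci,P):
    K,D=KD(ci); return cv2.projectPoints(np.array(P,float).reshape(-1,3),np.array(ci['rvec'],float),np.array(ci['tvec'],float),K,D)[0].reshape(-1,2)
E
python3 - <<'E'
from h import *
a,ia=snap('scene');b,ib=snap('side');c,ic=snap('wrist')
cv2.imwrite('pics/a.png',cv2.resize(np.vstack([ia,ib])[:,:,::-1],(480,600),interpolation=cv2.INTER_AREA))
cv2.imwrite('pics/sc.png',ia[:,:,::-1]);cv2.imwrite('pics/si.png',ib[:,:,::-1]);cv2.imwrite('pics/wr.png',ic[:,:,::-1])
for x in(a,b,c):print(x, ray(x,[[320,200]]))
print(manip.read_orientation(),manip.read_t())
E
```

```text
{'fov_y': 57.09740723384918, 'cx': 320.19200948033784, 'cy': 199.93112029482535, 'k1': -0.06491811827477796, 'rvec': array([ 1.26018404,  2.37382961, -0.87810871]), 'tvec': array([ 298.01486236, -239.69608236, 1339.02151337])} (array([1028.97773409,  352.27015458,  869.68744058]), array([[-0.52912467, -0.37134224, -0.76297577]]))
{'fov_y': 44.485514092438564, 'cx': 329.07121504003186, 'cy': 204.79534469195036, 'k1': -0.10004434014214378, 'rvec': array([ 2.32433564, -0.17649736,  0.07095877]), 'tvec': array([-546.82652183,  210.64041434, 1599.72919978])} (array([  393.26147139, -1086.48248558,  1251.96779727]), array([[ 0.08870767,  0.72691183, -0.68097734]]))
{'fov_y': 58.41762403111437, 'cx': 310.74194433779945, 'cy': 195.09526289558704, 'k1': -0.05701097460196668, 'rvec': array([-2.81553471e+00, -8.96038124e-04,  3.13746664e-03]), 'tvec': array([-624.3876376 ,  -41.98677569,  381.99042301])} (array([625.2169794 ,  82.74477324, 373.89373593]), array([[ 0.02381645, -0.33314922, -0.94257327]]))
[ 7.07112124e-01  7.07100852e-01 -5.88651165e-04 -6.94227492e-04] 0.15
```

View pics/sc.png

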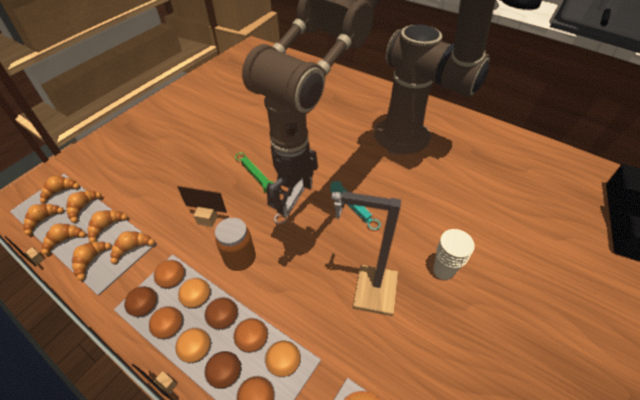

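View pics/si.png

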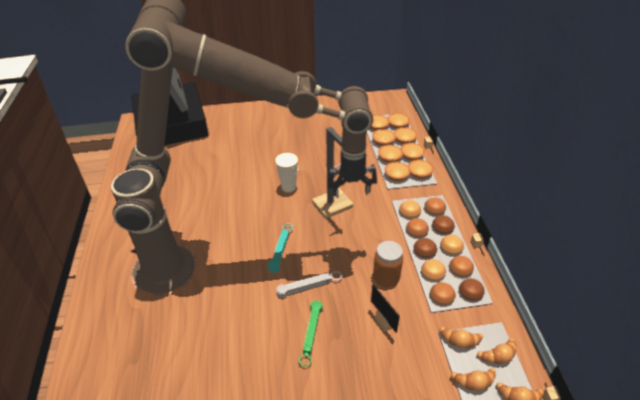

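Three tongs-shaped things appear in the side picture. They are teal at (282,248), bare metal at (310,285) with its ring at (337,277), and green at (312,330). The unpainted grey one fits "stainless". The hook is hidden behind the arm in the side view; in the scene view it is at (338,205).

Run:
```python
from h import *
b=camera_info('side');a=camera_info('scene')
ib=cv2.imread('pics/si.png');ia=cv2.imread('pics/sc.png')
print('tongs ring/cups',onz(b,[[337,277],[283,291]],14))
print('teal ring/end, green ring/end',onz(b,[[288,227],[274,268],[305,361],[317,304]],14))
print('jar top',onz(b,[[389,250]],130),onz(a,[[231,229]],130),'cups',onz(b,[[287,158]],136),onz(a,[[456,243]],136))
print('sign',onz(b,[[385,295]],124),onz(a,[[202,190]],124))
print('arm corner/end',onz(a,[[398,202],[340,196]],345),'foot',onz(a,[[358,305],[393,311],[397,275],[362,265]],10))
c1=cv2.resize(ib[250:320,260:360],(800,560),interpolation=cv2.INTER_CUBIC)
cv2.imwrite('pics/c1.png',c1)
```

```text
tongs ring/cups [[ 558.95322703 -130.35924934   14.        ]
 [ 383.93314419 -159.34758102   14.        ]]
teal ring/end, green ring/end [[ 424.38851699  114.23781517   14.        ]
 [ 362.69348678  -63.18892852   14.        ]
 [ 423.86378267 -408.04527893   14.        ]
 [ 482.17954696 -223.49782009   14.        ]]
jar top [[ 716.39333181 -142.18692432  130.        ]] [[ 717.39464195 -138.58349591  130.        ]] cups [[449.08624359 349.28293722 136.        ]] [[450.63856871 341.35946083 136.        ]]
sign [[ 667.47391987 -299.40106574  124.        ]] [[ 662.71652742 -301.05498722  124.        ]]
arm corner/end [[588.36696393 220.38393558 345.        ]
 [635.9476456  122.69752092 345.        ]] foot [[661.97360237 204.27426119  10.        ]
 [627.862939   283.75872984  10.        ]
 [533.26956207 246.65959896  10.        ]
 [558.22029645 155.19880715  10.        ]]
```

View pics/c1.png

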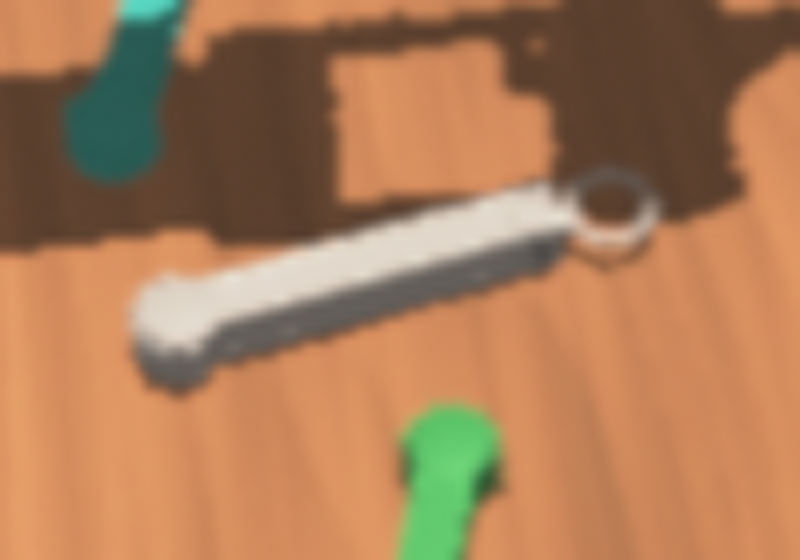

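Crop confirms the stainless tongs (bare grey metal, ring at the right end; ring centre at side pixel about (336,276)). Next I look from above and uncover the hook for the side camera.

Run:
```python
from h import *
q=manip.read_orientation()
manip.move_pose([480,-75,260],q)
for n in('wrist','side','scene'):
    ci,im=snap(n,n+'2.png'); np.save('pics/'+n+'2.npy',ci,allow_pickle=True)
w=cv2.imread('pics/wrist2.png')
s=cv2.imread('pics/side2.png');c=cv2.imread('pics/scene2.png')
P=[630,115,290]
b=camera_info('side');a=camera_info('scene')
u=proj(b,[P])[0].astype(int);v=proj(a,[P])[0].astype(int);print(u,v)
cr=lambda i,p:cv2.resize(i[p[1]-35:p[1]+35,p[0]-40:p[0]+40],(400,350),interpolation=cv2.INTER_CUBIC)
cv2.imwrite('pics/m2.png',np.vstack([np.hstack([cr(s,u),cr(c,v)]),np.hstack([cv2.resize(w,(400,250)),cv2.resize(s,(400,250))])]))
print(manip.read_t())
```

```text
[347 159] [337 210]
0.9917
```

View pics/m2.png

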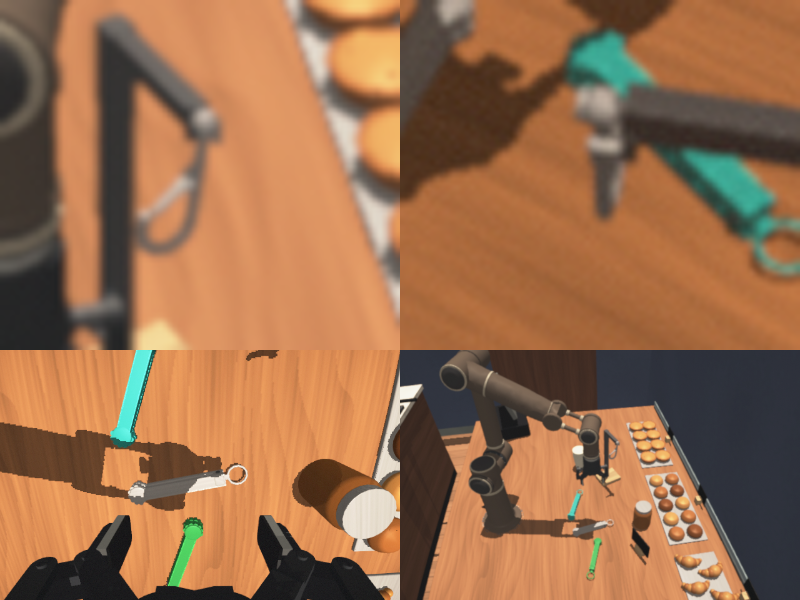

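Wrist view: stainless tongs with the ring centre at about (378,198) and cups at about (219,228) in full-size pixels. Side crop: the hook is swung out, the bolt at side pixel (347.6,148.4), the nose to the left. Next I fit the tongs and take wrist views of the hook from above and from the nose side.

Run:
```python
from h import *
ci=np.load('pics/wrist2.npy',allow_pickle=True).item(); w=cv2.imread('pics/wrist2.png')
hsv=cv2.cvtColor(w,cv2.COLOR_BGR2HSV)
m=((hsv[...,1]<60)&(hsv[...,2]>45)).astype(np.uint8)
roi=np.zeros_like(m); roi[170:250,200:400]=1; m*=roi
n,l,st,ce=cv2.connectedComponentsWithStats(m); print(st[1:][st[1:,4]>30].tolist())
ys,xs=np.nonzero(m)
# ring: pixels right of 358
r=xs>360; pts=np.c_[xs[r],ys[r]].astype(np.float32); print('ringfit',cv2.minEnclosingCircle(pts))
c,_=cv2.minEnclosingCircle(pts); rc=onz(ci,[c],14)[0]
k=xs<236; print('cupbox',xs[k].min(),xs[k].max(),ys[k].min(),ys[k].max())
for z in(14,28): print(z,onz(ci,np.c_[xs[k],ys[k]],z).mean(0))
P=onz(ci,np.c_[xs,ys],27)
b=(xs>245)&(xs<340); mu=P[b].mean(0); U,S,V=np.linalg.svd((P[b]-mu)[:,:2]); print('ring c',rc,'body mean',mu,'yaw body',np.arctan2(V[0,1],V[0,0]),'yaw ring-mid',np.arctan2(*(rc-mu)[1::-1]))
b=camera_info('side');print('side ring',onz(b,[[336.25,275.9]],14))
q=manip.read_orientation()
try:
    manip.move_pose([600,40,450],q); snap('wrist','w3.png'); np.save('pics/w3.npy',snap('wrist')[0],allow_pickle=True)
except manip.Unreachable: print('unr1')
# nose-side view: tool tilted 60deg, toward +hook x
hx=np.array([.9,.44,0]);hx/=np.linalg.norm(hx)
al=0.9
z=np.sin(al)*hx-np.cos(al)*np.array([0,0,1]); y=np.array([-hx[1],hx[0],0]); 
for sg in(1,-1):
    yy=sg*y; x=np.cross(yy,z); Q=R.from_matrix(np.c_[x,yy,z]).as_quat()
    print(sg,manip.solve_ik(np.array([600,80,171])-30*hx,Q), manip.solve_ik(np.array([630,115,290])-150*hx+[0,0,60],Q))
print(manip.read_t())
w3=cv2.imread('pics/w3.png'); cv2.imwrite('pics/w3v.png',w3)
```

```text
[[205, 183, 191, 64, 4488]]
ringfit ((376.7154235839844, 202.60105895996094), 20.652124404907227)
cupbox 205 235 209 246
14 [ 379.80279125 -158.50688583   14.        ]
28 [ 383.62427711 -152.27452398   28.        ]
ring c [ 555.23533269 -127.38355672   14.        ] body mean [ 462.26334912 -137.8880912    27.        ] yaw body -2.9306368834190826 yaw ring-mid 0.11250888309506885
side ring [[ 557.29849326 -125.61446701   14.        ]]
1 [-0.22048684  0.12822859  2.34090333  1.75479588  0.52132759  2.4683294 ] None
-1 [-0.22048684  0.12822859  2.34090333  1.75479588  0.52132759 -0.67326325] [-0.33970068 -0.41586687  2.34424464  0.96130893  0.7499439   0.19764398]
2.0833
```

View pics/w3.png

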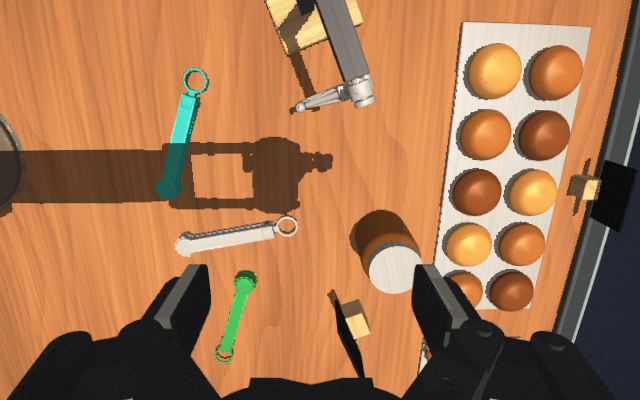

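Seen from above: bolt at about (360,93), hook running left to its nose at about (298,107), cross arm going up-left. The tongs lie with the ring at (287,226) and the cups at (184,244). I enlarge the hook.

Run:
```python
from h import *
w=cv2.imread('pics/w3.png')
cv2.imwrite('pics/w3c.png',cv2.resize(w[0:120,270:390],(600,600),interpolation=cv2.INTER_CUBIC))
ci=np.load('pics/w3.npy',allow_pickle=True).item()
hsv=cv2.cvtColor(w,cv2.COLOR_BGR2HSV)
m=((hsv[...,1]<70)&(hsv[...,2]>90)).astype(np.uint8)
m[:, :170]=0;m[:,305:]=0;m[:210]=0;m[260:]=0
ys,xs=np.nonzero(m);r=xs>275
c,rad=cv2.minEnclosingCircle(np.c_[xs[r],ys[r]].astype(np.float32));print(c,rad)
rc=onz(ci,[c],14)[0];k=xs<192;cc=onz(ci,[[ (xs[k].min()+xs[k].max())/2,(ys[k].min()+ys[k].max())/2]],20)[0]
b=(xs>197)&(xs<268);P=onz(ci,np.c_[xs[b],ys[b]],24);V=np.linalg.svd((P-P.mean(0))[:,:2],full_matrices=False)[2]
print('ring',rc,'cup',cc,'body',P.mean(0),np.arctan2(V[0,1],V[0,0])%np.pi, 'yaws',np.arctan2(*(rc-cc)[1::-1]),'ring size',onz(ci,[[c[0]-rad,c[1]],[c[0]+rad,c[1]]],14))
```

```text
(286.0, 226.0) 11.180439949035645
ring [ 555.70030594 -123.29691906   14.        ] cup [ 376.38810213 -155.58500982   20.        ] body [ 464.31197919 -138.53283167   24.        ] 0.20699171904693214 yaws 0.17815718743252287 ring size [[ 536.59936855 -123.36812256   14.        ]
 [ 574.78055191 -123.2322092    14.        ]]
```

View pics/w3c.png

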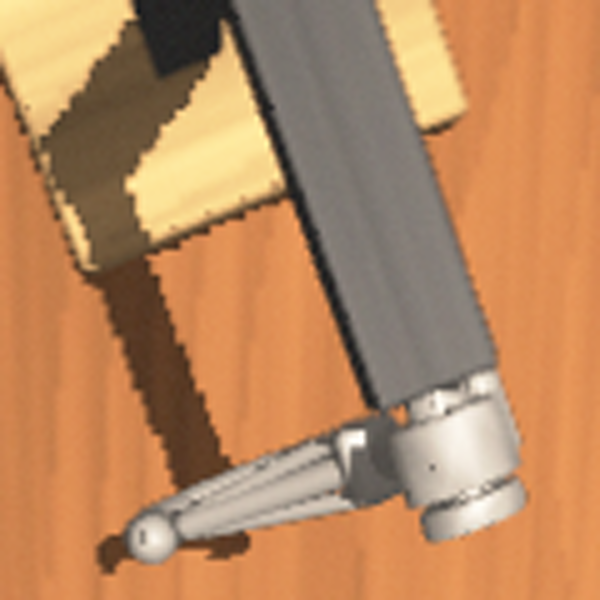

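Run:
```python
from h import *
ci=np.load('pics/w3.npy',allow_pickle=True).item()
f=lambda L:[[270+(x+.5)/5-.5,(y+.5)/5-.5] for x,y in L]
L=onz(ci,f([(240,5),(385,400)]),345);r=onz(ci,f([(378,5),(495,370)]),345)
for e in(L,r): d=(e[0]-e[1])[:2]; print('edge dir',np.arctan2(d[1],d[0]), e.round(1).tolist())
# arm width check
y=np.r_[np.cos(np.mean([np.arctan2(*(e[0]-e[1])[1::-1]) for e in(L,r)])),np.sin(np.mean([np.arctan2(*(e[0]-e[1])[1::-1]) for e in(L,r)])),0]
x=np.cross(y,[0,0,1]);print('x',x,'yaw',np.arctan2(x[1],x[0]),'width',(r-L)@x)
end=onz(ci,f([(385,405),(495,372)]),345);mid=end.mean(0);print('arm end',mid,'pin est',mid-9*y)
p=onz(ci,f([(458,443)]),338)[0];print('pin eye',p)
n=onz(ci,f([(152,537)]),286)[0];print('nose',n,'rel',(n-p)@x,(n-p)@y)
a=camera_info('scene');b=camera_info('side')
c=cv2.imread('pics/scene2.png')
P=np.array([*p[:2],335]);print('side proj pin',proj(b,[P]),'meas 347.6 148.4')
for t in(0,.3):
    g=[[-36,0,-62],[-18,0,-96],[-29.5,0,-60]]
    G=[p*[1,1,0]+[0,0,335]+x*(u*np.cos(t)+w*np.sin(t))+np.array([0,0,-u*np.sin(t)+w*np.cos(t)]) for u,_,w in g]
    print(t,'side nose/bowl/tip in crop',((proj(b,G)-[307,124])*5).round(0).tolist(),'w3crop',((proj(ci,G)-[270,0])*5).round(0).tolist())
```

```text
edge dir 1.9580275769631064 [[603.2, 163.8, 345.0], [621.3, 119.5, 345.0]]
edge dir 1.9322530055298832 [[619.2, 163.8, 345.0], [634.6, 123.1, 345.0]]
x [ 0.93074771  0.365662   -0.        ] yaw 0.3743439644515982 width [14.9339764  13.75613295]
arm end [627.97937752 120.84467045 345.        ] pin est [631.27033556 112.46794107 345.        ]
pin eye [631.38576617 114.14445218 338.        ]
nose [590.54137627  97.88771457 286.        ] rel -43.96029360217513 -0.19567982264040812
side proj pin [[348.11752878 147.9923798 ]] meas 347.6 148.4
0 side nose/bowl/tip in crop [[155.0, 216.0], [178.0, 248.0], [164.0, 210.0]] w3crop [[197.0, 509.0], [291.0, 458.0], [234.0, 495.0]]
0.3 side nose/bowl/tip in crop [[132.0, 208.0], [142.0, 250.0], [142.0, 204.0]] w3crop [[98.0, 555.0], [148.0, 519.0], [138.0, 539.0]]
```

Measurements agree: pin at about (631.3,113.5), stand yaw 0.374, hook swung about 0.15 rad; tongs ring centre about (557,-125), yaw about 0.17. Now I grasp.

```bash
cat >> h.py <<'E'
yaw=0.374; PIN=np.array([631.3,113.5,335]); HX=np.array([np.cos(yaw),np.sin(yaw),0]); HY=np.array([-np.sin(yaw),np.cos(yaw),0]); UP=np.array([0,0,1.])
OFF=np.array([76.,0,-5])   # TCP -> ring_far, tongs axes
def wpose(th,wx,wz,wy=0.):
    tx=np.cos(th)*HX+np.sin(th)*UP; ty=HY; tz=np.cross(tx,ty)
    T=np.c_[tx,ty,tz]; w=PIN+wx*HX+wy*HY+wz*UP
    return w-T@OFF, R.from_matrix(np.c_[tx,-ty,-tz]).as_quat()
def wire():
    T=R.from_quat(manip.read_orientation()).as_matrix()@np.diag([1,-1,-1]); d=np.array(manip.read_position())+T@OFF-PIN
    return np.array([d@HX,d@HY,d[2]]).round(1)
E
python3 - <<'E'
from h import *
yt=.172; tx=np.array([np.cos(yt),np.sin(yt),0]);ty=np.array([-np.sin(yt),np.cos(yt),0])
q=R.from_matrix(np.c_[tx,-ty,-UP]).as_quat()
g=np.array([557,-125,0])-60*tx
for th,a,b in[(.52,-100,10),(.52,-29,-10),(.52,-29,-75),(1.57,-18,-80),(1.57,-42,-76),(1.57,-35,-48)]:
    s=manip.solve_ik(*wpose(th,a,b)); print(None if s is None else np.round(s,2))
manip.move_pose(g+[0,0,120],q)
print(manip.movel(g+[0,0,19],velocity=80,guard=12))
manip.gripper_close(squeeze=80); print(manip.read_opening(),manip.read_position(),manip.read_grasp_force())
manip.movel(g+[0,0,150],velocity=120)
print(manip.read_opening(),manip.read_wrist_force(),manip.read_t())
E
```

```text
[-0.14 -0.33  2.22  0.34  0.82  0.88]
[-0.05 -0.15  2.12  0.32  0.71  0.95]
[-0.05 -0.06  2.18  0.39  0.57  0.87]
[-0.15  0.63  2.36  2.62  1.44 -1.49]
[-0.19  0.61  2.41  2.58  1.46 -1.5 ]
[-0.17  0.52  2.42  2.58  1.39 -1.46]
False
20.384581796439832 [ 498.35202881 -135.45161646   19.39633689] 78.27264457941055
20.550436745198002 [-0.08610144 -0.50330478 -0.99348787] 6.7833
```

Run:
```python
from h import *
manip.move_pose(*wpose(.52,-110,40))
manip.movel(wpose(.52,-60,0)[0],velocity=120)
print(wire(),manip.read_wrist_force(),manip.read_t())
ims=[]
for n in('wrist','side','scene'):
    ci,im=snap(n,n+'4.png'); np.save('pics/'+n+'4.npy',ci,allow_pickle=True)
    p=proj(ci,[PIN-60*HX])[0]; rc=p; print(n,p)
    x,y=int(p[0]),int(p[1]); s=40 if n!='wrist' else 80
    x=min(max(x,s),640-s);y=min(max(y,s),400-s)
    print('crop origin',x-s,y-s)
    ims.append(cv2.resize(im[y-s:y+s,x-s:x+s,::-1],(400,400),interpolation=cv2.INTER_CUBIC)if n!='wrist' else cv2.resize(im[:,:,::-1],(0,0),fx=.5,fy=.5))
v=np.zeros((600,800,3),np.uint8); v[:400,:400]=ims[1];v[:400,400:]=ims[2];v[400:,:320]=ims[0]
cv2.imwrite('pics/m4.png',v)
# IK continuity for rotation about the wire
j=None
for th in np.linspace(.52,1.57,8):
    s=manip.solve_ik(*wpose(th,-20,-80)); print(np.round(s,2) if s is not None else None)
```

```text
[-60.   -0.2  -0.8] [-0.59393406  0.64491095 -0.76024368] 8.5083
wrist [309.86974757  96.47013619]
crop origin 229 16
side [331.44666934 154.06623536]
crop origin 291 114
scene [342.81938708 174.02339953]
crop origin 302 134
[-0.04 -0.03  2.17  0.39  0.56  0.87]
[-0.07 -0.04  2.26  0.76  0.4   0.49]
[-0.11 -0.01  2.34  1.43  0.35 -0.19]
[-0.13  0.06  2.39  2.03  0.46 -0.81]
[-0.15  0.17  2.43  2.34  0.68 -1.15]
[-0.16  0.31  2.43  2.49  0.94 -1.32]
[-0.16  0.47  2.41  2.57  1.2  -1.43]
[-0.15  0.63  2.36  2.61  1.44 -1.49]
```

View pics/m4.png

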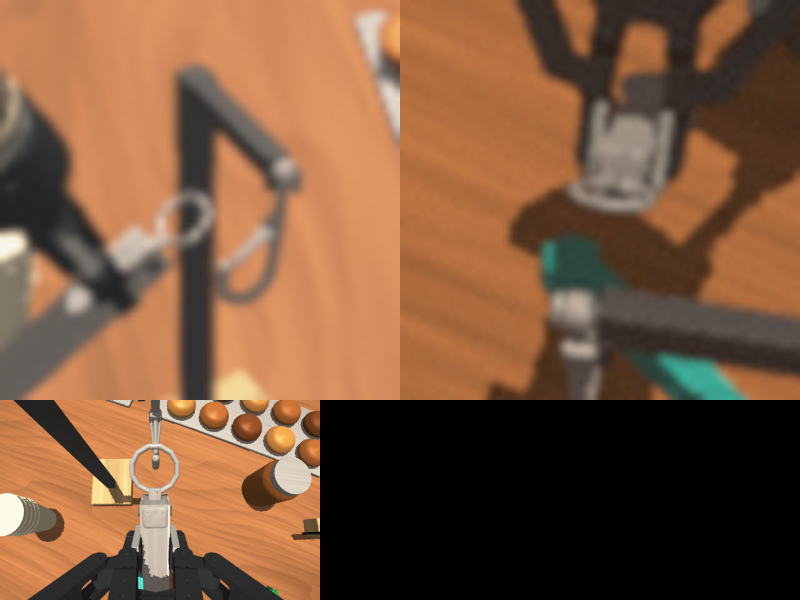

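Wrist view: the ring's far wire is at about (309,92) full-size pixels, and the nose at about (310,122) lies on the same centre line, so sideways alignment is good. I check the along-axis offset from the profile.

Run:
```python
from h import *
ci=np.load('pics/wrist4.npy',allow_pickle=True).item(); w=cv2.imread('pics/wrist4.png')
hsv=cv2.cvtColor(w,cv2.COLOR_BGR2HSV).astype(int)
for c in(300,318): print(c,[(r,hsv[r,c,1],hsv[r,c,2]) for r in range(80,112,2)])
print([(c,hsv[136,c,1],hsv[136,c,2]) for c in range(255,285,2)]);print([(c,hsv[136,c,1],hsv[136,c,2]) for c in range(340,370,2)])
th=.52;tx=np.cos(th)*HX+np.sin(th)*UP;far=PIN+(-60*HX)-.8*UP
print('pred far in/out edges, center L/R outer',proj(ci,[far-2*tx,far+2*tx,far-16*tx+19*HY,far-16*tx-19*HY,far-32*tx]))
for n in('side','scene'):
    c2=np.load(f'pics/{n}4.npy',allow_pickle=True).item();print(n,proj(c2,[far,far-16*tx,far-32*tx,PIN])-([291,114] if n=='side' else [302,134]))
```

```text
300 [(80, np.int64(160), np.int64(210)), (82, np.int64(158), np.int64(216)), (84, np.int64(159), np.int64(220)), (86, np.int64(163), np.int64(214)), (88, np.int64(38), np.int64(220)), (90, np.int64(22), np.int64(242)), (92, np.int64(28), np.int64(226)), (94, np.int64(34), np.int64(187)), (96, np.int64(31), np.int64(140)), (98, np.int64(30), np.int64(85)), (100, np.int64(157), np.int64(223)), (102, np.int64(161), np.int64(216)), (104, np.int64(161), np.int64(219)), (106, np.int64(156), np.int64(226)), (108, np.int64(156), np.int64(221)), (110, np.int64(157), np.int64(221))]
318 [(80, np.int64(34), np.int64(151)), (82, np.int64(61), np.int64(147)), (84, np.int64(90), np.int64(153)), (86, np.int64(115), np.int64(171)), (88, np.int64(33), np.int64(222)), (90, np.int64(17), np.int64(248)), (92, np.int64(23), np.int64(233)), (94, np.int64(35), np.int64(170)), (96, np.int64(32), np.int64(135)), (98, np.int64(83), np.int64(107)), (100, np.int64(154), np.int64(204)), (102, np.int64(156), np.int64(207)), (104, np.int64(157), np.int64(208)), (106, np.int64(155), np.int64(216)), (108, np.int64(1
[... 873 characters left out ...]
p.int64(35), np.int64(212)), (356, np.int64(34), np.int64(200)), (358, np.int64(34), np.int64(158)), (360, np.int64(160), np.int64(210)), (362, np.int64(161), np.int64(211)), (364, np.int64(159), np.int64(210)), (366, np.int64(160), np.int64(213)), (368, np.int64(159), np.int64(217))]
pred far in/out edges, center L/R outer [[309.88506923 103.23539557]
 [309.87092458  91.71380732]
 [258.59680568 142.09026801]
 [361.29483827 142.05194312]
 [309.98601771 183.42982903]]
side [[40.44674131 40.27390458]
 [36.53168752 43.73566874]
 [32.61804863 47.19729426]
 [57.12727221 34.11835588]]
scene [[40.80520237 40.29934901]
 [41.89877205 38.28281509]
 [42.95032107 36.3436898 ]
 [35.08957387 61.87512482]]
```

```bash
sed -i 's/^OFF=np.array(\[76.,0,-5\])/OFF=np.array([77.2,0,-5])/' h.py
python3 - <<'E'
from h import *
manip.movel(wpose(.52,-29,0)[0],velocity=100)
manip.movel(wpose(.52,-29,-34)[0],velocity=60)
f0=np.array(manip.read_wrist_force());print(wire(),manip.read_t())
for z in list(range(-37,-75,-3)):
    g=manip.movel(wpose(.52,-29,z)[0],velocity=15,guard=9)
    f=np.array(manip.read_wrist_force())-f0
    print(z,g,wire(),np.round([f@HX,f@HY,f[2]],1))
    if g or np.linalg.norm(f)>10: break
print(manip.read_t()); snap('wrist','w5.png')
E
```

```text
[-28.9  -0.1 -34. ] 9.825
-37 False [-29.    0.  -36.9] [ 0.3  0.4 -0.2]
-40 False [-29.1   0.1 -40.3] [-0.4  0.9 -0.6]
-43 False [-29.1   0.  -43.3] [-0.4 -0.   1. ]
-46 False [-29.1   0.  -46.2] [-0.6  0.3 -0.6]
-49 False [-29.1   0.  -49.2] [-1.   1.7 -0.5]
-52 False [-29.2   0.1 -52.3] [-0.   0.5  0.3]
-55 False [-28.7  -0.3 -54.5] [-1.5  0.5  3. ]
-58 False [-29.   -0.  -58.1] [-1.2  0.7  2.9]
-61 False [-29.7   0.3 -62. ] [-2.5 -0.3  1.6]
-64 False [-29.4   0.3 -64.9] [-0.7 -0.2 -0.8]
-67 False [-29.1   0.1 -67.3] [-0.7  0.4 -0.1]
-70 False [-29.1   0.  -70.2] [ 0.6 -0.5 -0.4]
-73 False [-29.1   0.1 -73.2] [ 0.1 -0.1 -1. ]
14.375
```

View pics/w5.png

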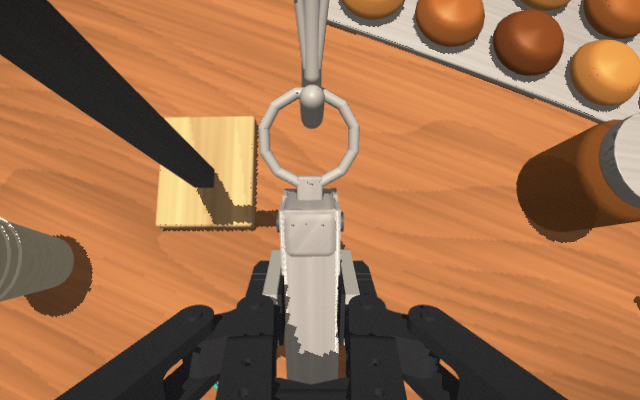

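The nose (312,97) now sits inside the ring, with the wire behind it. The force peaked near 3 N and fell away, so the wire is past the gate. I move into the bowl and turn the tongs upright about the wire.

Run:
```python
from h import *
f0=np.array(manip.read_wrist_force())
def rep(tag,g):
    f=np.array(manip.read_wrist_force())-f0; print(tag,g,wire(),np.round([f@HX,f@HY,f[2]],1)); return g or np.linalg.norm(f)>9
rep('in',manip.movel(wpose(.52,-22,-80)[0],velocity=20,guard=8)); manip.pause(.2)
rep('mid',manip.movel(wpose(.52,-18,-77)[0],velocity=20,guard=8)); manip.pause(.2)
for th in np.linspace(.52,np.pi/2,15)[1:]:
    p,q=wpose(th,-18,-77)
    if rep(round(th,2),manip.movel(p,q,velocity=30,guard=8)): break
print(manip.read_t())
s,im=snap('side','s6.png'); w,iw=snap('wrist','w6.png'); a,ia=snap('scene','a6.png')
v=np.zeros((600,800,3),np.uint8)
v[:400,:400]=cv2.resize(im[120:200,300:380,::-1],(400,400),interpolation=cv2.INTER_CUBIC)
v[:400,400:]=cv2.resize(ia[170:250,300:380,::-1],(400,400),interpolation=cv2.INTER_CUBIC)
v[400:,:320]=cv2.resize(iw[:,:,::-1],(320,200))
cv2.imwrite('pics/m6.png',v)
```

```text
in False [-22.    0.1 -80.2] [ 0.7 -0.8 -0.4]
mid False [-17.7  -0.  -76.7] [-0.1 -0.9 -0.5]
0.6 False [-18.6   0.1 -77.8] [-0.2 -1.1 -0.4]
0.67 False [-18.   -0.1 -77.1] [-0.5 -1.2 -0.2]
0.75 False [-17.5  -0.2 -76.4] [ 0.6 -1.1 -0.5]
0.82 False [-17.5  -0.2 -76.4] [ 0.5 -1.4 -0.2]
0.9 False [-17.6  -0.1 -76.6] [-0.4 -1.9  0.5]
0.97 False [-17.7  -0.  -76.8] [ 0.5 -1.4  0.5]
1.05 False [-17.8   0.1 -77.2] [ 0.1 -1.3 -0.5]
1.12 False [-17.8   0.2 -77.1] [-0.4 -1.4  0. ]
1.2 False [-17.8   0.1 -77.1] [-0.3 -1.3 -0.4]
1.27 False [-17.8   0.1 -77.1] [ 0.4 -0.5 -1. ]
1.35 False [-17.8   0.1 -77.1] [ 0.2 -0.9 -0. ]
1.42 False [-17.8   0.1 -77. ] [-1.1 -1.9 -0.2]
1.5 False [-17.8   0.1 -77. ] [-1.  -0.8  0.4]
1.57 False [-17.9   0.1 -77. ] [-1.2 -1.1 -0.7]
20.975
```

View pics/m6.png

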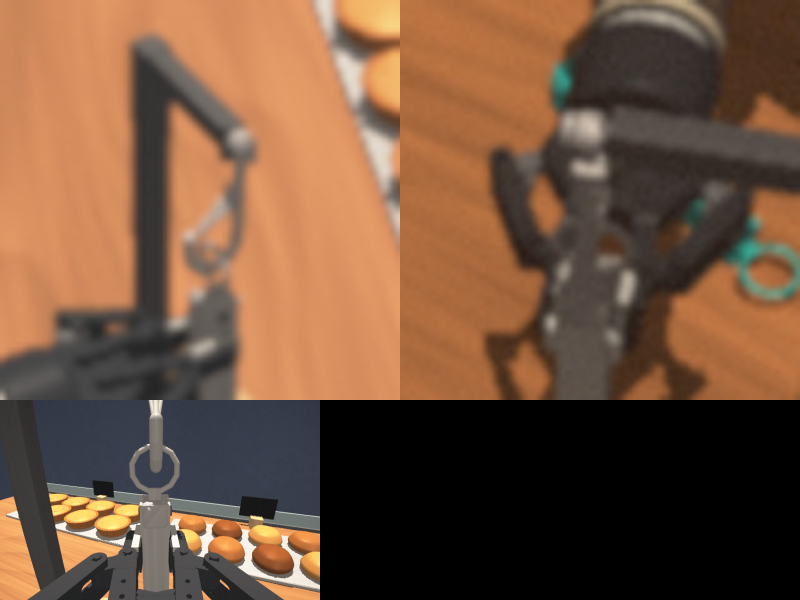

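The ring is linked on the hook below the gate, with the tongs upright. Now the pull test: follow the hook outwards, then pull up slowly with force feedback.

Run:
```python
from h import *
F=lambda n=5:np.mean([(manip.pause(.02),manip.read_wrist_force())[1] for _ in range(n)],0)
f0=F()
def rep(tag,g):
    f=F()-f0; print(tag,g,wire(),np.round([f@HX,f@HY,f[2]],1)); return f
x,z=-18,-77
g=manip.movel(wpose(np.pi/2,-36,-72)[0],velocity=30,guard=5); rep('out',g)
x=-36
for z in np.r_[np.arange(-69,-54,3),np.arange(-54,-38,.7)]:
    g=manip.movel(wpose(np.pi/2,x,z)[0],velocity=10,guard=6)
    f=rep(round(z,1),g)
    if f[2]<-5.5 or np.linalg.norm(f)>8: break
for _ in range(4): manip.pause(.15); rep('hold',0)
print(manip.read_t())
```

```text
out False [-36.   -0.  -72.2] [ 0.4 -0.  -0.5]
-69.0 False [-36.  -0. -69.] [ 0.4 -0.4 -0.3]
-66.0 False [-36.   -0.  -65.9] [ 0.3 -0.2 -0.1]
-63.0 False [-36.   -0.  -62.9] [ 0.8 -0.4 -0.1]
-60.0 False [-36.1   0.1 -60.6] [ 0.1 -0.3 -2.9]
-57.0 True [-36.7   0.5 -62. ] [ 0.4 -0.2  0.1]
-54.0 True [-36.2   0.6 -61.7] [ 0.2 -0.2 -0.4]
-53.3 True [-35.6   0.6 -61.7] [ 0.  -0.4 -0.6]
-52.6 True [-35.    0.7 -61.6] [ 0.5 -0.1 -0.4]
-51.9 True [-34.3   0.7 -61.6] [-0.1 -0.5 -0.4]
-51.2 True [-33.7   0.8 -61.7] [ 0.3  0.3 -0.1]
-50.5 True [-33.1   0.8 -61.8] [ 0.5 -0.1 -0.4]
-49.8 True [-32.5   0.9 -62. ] [ 0.2 -0.2 -0.4]
-49.1 True [-31.9   0.9 -62.1] [ 0.4 -0.3  0.2]
-48.4 True [-31.2   0.9 -62.3] [ 0.6 -0.3 -0.5]
-47.7 True [-30.6   0.9 -62.4] [-0.2 -0.  -0.2]
-47.0 True [-30.    1.  -62.6] [ 0.5 -0.1 -0.3]
-46.3 True [-29.4   1.  -62.8] [ 0.1 -0.2 -0.1]
-45.6 True [-28.8   1.  -62.9] [ 0.1 -0.3 -0.5]
-44.9 True [-28.2   1.  -63.1] [ 0.4  0.  -0.6]
-44.2 True [-27.6   1.  -63.3] [ 0.2 -0.4 -0.4]
-43.5 True [-27.    1.  -63.5] [ 0.2 -0.3 -0.1]
-42.8 True [-26.3   1.  -63.6] [ 0.1  0.  -0.8]
-42.1 True [-25.8   0.9 -63.8] [ 0.  -0.2 -0.5]
-41.4 True [-25.2   0.9 -64. ] [-0.1 -0.3 -0.6]
-40.7 True [-24.6   0.9 -64.2] [ 0.  -0.1 -0.1]
-40.0 True [-24.    0.9 -64.4] [ 0.2 -0.2 -0.5]
-39.3 True [-23.4   0.9 -64.7] [ 0.3 -0.5 -0.5]
-38.6 True [-22.8   0.8 -64.9] [ 0.4 -0.3 -0. ]
hold 0 [-23.1   1.1 -65.8] [ 0.2 -0.3 -0.3]
hold 0 [-23.1   1.  -65.7] [ 0.1  0.2 -0.5]
hold 0 [-23.1   1.  -65.7] [ 0.3 -0.1  0.1]
hold 0 [-23.    1.  -65.6] [ 0.1 -0.2 -0.5]
45.6667
```

Run:
```python
from h import *
T=R.from_quat(manip.read_orientation()).as_matrix()@np.diag([1,-1,-1]); tx=T[:,0]
print('tongs x in hook axes',(tx@HX).round(3),(tx@HY).round(3),tx[2].round(3), manip.read_opening(), np.round(manip.read_joints(),3), manip.read_t())
p,q=wpose(np.pi/2,-36,-72); print('tcp err from plan',(np.array(manip.read_position())-p).round(1))
print(np.round(manip.solve_ik(*wpose(np.pi/2,-30,-66)),3),np.round(manip.solve_ik(*wpose(np.pi/2,-33,-48)),3))
w,iw=snap('wrist','w7.png'); s,im=snap('side','s7.png')
v=np.zeros((400,800,3),np.uint8)
v[:,:400]=cv2.resize(im[120:200,300:380,::-1],(400,400),interpolation=cv2.INTER_CUBIC)
v[:,400:]=cv2.resize(iw[40:240,200:400,::-1],(400,400),interpolation=cv2.INTER_CUBIC)
cv2.imwrite('pics/m7.png',v)
```

```text
tongs x in hook axes 0.312 -0.058 0.948 20.20766365583567 [-0.168  0.249  2.443  2.433  0.889 -1.205] 45.6667
tcp err from plan [-12.1   1.   11.9]
[-0.165  0.582  2.393  2.597  1.427 -1.484] [-0.17   0.521  2.411  2.588  1.392 -1.461]
```

View pics/m7.png

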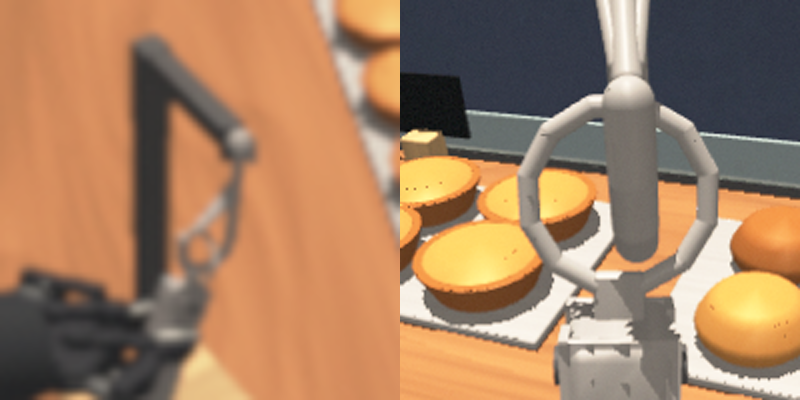

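The force came from geometry: with the tongs vertical, the ring's near wire meets the underside of the bowl before the far wire reaches the gate. Repeated guard stops also let the tilt drift. The ring is still linked, with the wire behind the nose at about (313,82) in the full wrist image. I tilt the tongs outward again, pull with small unguarded steps, and check the force each step.

Run:
```python
from h import *
F=lambda n=3:np.mean([(manip.pause(.01),manip.read_wrist_force())[1] for _ in range(n)],0)
def go(th,x,z,v=50,**k):
    p,q=wpose(th,x,z); return manip.movel(p,q,velocity=v,**k)
ok=True
for th,x,z in[(1.2,-22,-72),(.98,-20,-76),(.76,-20,-76),(.55,-20,-76)]:
    if go(th,x,z,guard=9): print('trip',th,wire()); ok=False; break
print(wire(),manip.read_t())
if ok:
    f0=F(8); n=0; x,z=-33,-72; go(.55,x,z,40); go(.55,-38,-64,40); x,z=-38,-64
    while z<-40 and manip.read_t()<58:
        f=F()-f0; m=-f[2]
        if m>5.7 or np.linalg.norm(f)>8: break
        z+=1.5 if m<1.2 else (.8 if m<3.2 else .4)
        go(.55,x,z,15); print(round(z,1),wire(),np.round([f@HX,f@HY,f[2]],1))
    for _ in range(3): manip.pause(.12); f=F()-f0; print('hold',wire(),np.round([f@HX,f@HY,f[2]],1))
print(manip.read_t())
```

```text
[-20.5   0.3 -76.9] 48.5583
-62.5 [-37.9  -0.  -62.5] [0.2 0.3 0.7]
-61.0 [-37.9  -0.  -60.9] [ 0.7  0.3 -0.2]
-59.5 [-38.    0.  -59.5] [0.3 0.2 0.8]
-58.0 [-38.5   0.2 -58.8] [0.6 0.3 0.6]
-57.2 [-38.7   0.4 -58.3] [ 0.2  0.  -1.5]
-56.4 [-39.    0.5 -57.8] [-1.2 -0.6 -2.7]
-56.0 [-39.    0.5 -57.6] [-2.7 -0.9 -4.2]
hold [-39.    0.5 -57.5] [-4.3 -0.5 -7.1]
hold [-38.9   0.5 -57.4] [-4.7 -0.9 -7.4]
hold [-39.    0.5 -57.4] [-4.8 -0.5 -7.8]
51.875
```

Run:
```python
from h import *
w,iw=snap('wrist','w8.png'); s,im=snap('side','s8.png')
T=R.from_quat(manip.read_orientation()).as_matrix()@np.diag([1,-1,-1]);tx=T[:,0]
print('tx',(tx@HX).round(3),(tx@HY).round(3),tx[2].round(3),'wire',wire(),manip.read_opening(),manip.read_t())
hsv=cv2.cvtColor(iw,cv2.COLOR_RGB2HSV).astype(int)
low=(hsv[...,1]<70).astype(int)
def runs(v,o=0):
    d=np.flatnonzero(np.diff(np.r_[0,v,0])); return [(int(a+o),int(b+o-1)) for a,b in zip(d[::2],d[1::2]) if b-a>2]
for c in(285,292,300,306,310,314,320,328,336): print('col',c,runs(low[50:230,c],50))
for r in(60,75,110,125,136,150): print('row',r,runs(low[r,240:380],240), [int(x) for x in hsv[r,296:328:3,2]])
pt=np.array(manip.read_position())+T@OFF
print('pred far,near,L,R',proj(w,[pt,pt-32*tx,pt-16*tx+19*T[:,1],pt-16*tx-19*T[:,1]]).round(0).tolist())
for t in(0,.1,.2,.3):
    G=[PIN+HX*(u*np.cos(t)+z*np.sin(t))+UP*(-u*np.sin(t)+z*np.cos(t)) for u,z in[(-36,-58),(-29.5,-60),(-18,-96),(-40,-74),(-4,-38)]]
    print(t,'wrist nose/tip/bowl/outer/hinge',proj(w,G).round(0).tolist(),'side',(proj(s,G)).round(1).tolist())
s7=cv2.imread('pics/s8.png')
hs=cv2.cvtColor(s7,cv2.COLOR_BGR2HSV)
for r in range(146,178,2): print(r,''.join('#' if hs[r,c,1]<70 else '.' for c in range(318,356)))
```

```text
tx 0.854 0.0 0.52 wire [-38.9   0.5 -57.4] 20.73959825763971 51.975
col 285 [(93, 105), (170, 180), (189, 229)]
col 292 [(89, 101), (173, 183), (189, 229)]
col 300 [(88, 98), (176, 229)]
col 306 [(50, 136), (176, 229)]
col 310 [(50, 139), (176, 229)]
col 314 [(50, 139), (176, 229)]
col 320 [(50, 136), (176, 229)]
col 328 [(91, 103), (172, 182), (189, 229)]
col 336 [(96, 107), (168, 178), (192, 229)]
row 60 [(303, 323)] [222, 221, 168, 191, 175, 199, 199, 173, 191, 130, 221]
row 75 [(304, 321)] [201, 207, 209, 162, 175, 200, 198, 174, 168, 209, 219]
row 110 [(267, 278), (303, 323), (339, 350)] [216, 221, 141, 131, 153, 164, 165, 155, 129, 83, 221]
row 125 [(259, 270), (304, 322), (348, 358)] [223, 222, 196, 92, 90, 90, 89, 85, 79, 105, 215]
row 136 [(259, 269), (306, 320), (349, 358)] [228, 225, 224, 129, 82, 77, 82, 80, 92, 218, 220]
row 150 [(260, 270), (348, 358)] [198, 205, 217, 218, 220, 221, 222, 224, 222, 221, 222]
pred far,near,L,R [[310.0, 94.0], [310.0, 181.0], [259.0, 139.0], [362.0, 139.0]]
0 wrist nose/tip/bowl/outer/hinge [[312.0, 88.0], [312.0, 74.0], [312.0, 94.0], [31
[... 707 characters left out ...]
3.8, 158.5]]
146 ..........#####..........######.......
148 ..........#####...........######......
150 ..........#####............#####......
152 ..........#####..............#........
154 ..........#####.......................
156 ..........#####.............#.........
158 ..........#####...........###.........
160 ..........#####.........#####.........
162 ..........#####........##..#..........
164 ..........#####......##...............
166 ..........##########..................
168 ..........#####.#####.................
170 ..........##########..................
172 .........###########..................
174 ....############......................
176 .##############.......................
```

Run:
```python
from h import *
F=lambda n=3:np.mean([(manip.pause(.01),manip.read_wrist_force())[1] for _ in range(n)],0)
def go(th,x,z,v=50,**k):
    p,q=wpose(th,x,z); return manip.movel(p,q,velocity=v,**k)
m0=np.array(manip.read_ft_torque()); fa=F()
go(.55,-39,-63,30); go(.55,-43,-62,30); f0=F(5); m1=np.array(manip.read_ft_torque())
print('relaxed',wire(),'prev load',np.round([(fa-f0)@HX,(fa-f0)@HY,(fa-f0)[2]],1),'moment y',((m0-m1)@HY).round(3),'t',manip.read_t())
x,z=-43,-62
while z<-44 and manip.read_t()<57.3:
    f=F()-f0; m=-f[2]; fx=f@HX
    print(round(x,1),round(z,1),wire(),np.round([fx,f@HY,f[2]],1))
    if m>5 or np.linalg.norm(f)>8: break
    z+=1.5 if m<1 else (.8 if m<2.8 else .4)
    x+= -.6 if fx<-1.2 else (.6 if fx>2.5 else 0)
    go(.55,x,z,20)
for _ in range(3): manip.pause(.1); f=F()-f0; print('hold',wire(),np.round([f@HX,f@HY,f[2]],1))
w,iw=snap('wrist','w9.png'); low=cv2.cvtColor(iw,cv2.COLOR_RGB2HSV)[...,1]<70
print('nose outer row',np.flatnonzero(low[50:170,312]).max()+50)
for t in(.1,.2,.3): print(t,proj(w,[PIN+HX*(-40*np.cos(t)-74*np.sin(t))+UP*(40*np.sin(t)-74*np.cos(t))]).round(0))
print(manip.read_t())
```

```text
relaxed [-42.4  -0.4 -60.7] prev load [-6.3 -0.6 -8.4] moment y 1.888 t 52.7083
-43 -62 [-42.4  -0.4 -60.8] [ 0.6 -0.1  0. ]
-43 -60.5 [-43.    0.  -60.6] [-0.3 -0.3  0.2]
-43 -59.0 [-43.1   0.1 -59.2] [-0.5 -0.1 -0.5]
-43 -57.5 [-43.   -0.  -57.4] [-1.2 -0.4 -0.9]
-43 -56.0 [-43.   0. -56.] [-1.3 -0.2 -0.5]
-43.6 -54.5 [-44.    0.2 -55. ] [-0.8 -0.1 -2.1]
-43.6 -53.7 [-44.2   0.3 -54.5] [-2.3 -0.1 -3.2]
-44.2 -53.3 [-44.7   0.3 -54. ] [-2.6  0.  -3.8]
-44.8 -52.9 [-45.2   0.3 -53.5] [-3.   0.4 -3.7]
-45.4 -52.5 [-45.7   0.2 -52.9] [-3.1  0.7 -4.5]
-46.0 -52.1 [-46.3   0.2 -52.5] [-4.   0.1 -4.6]
-46.6 -51.7 [-46.8   0.1 -51.9] [-3.6 -0.1 -5.1]
hold [-46.8   0.1 -51.9] [-4.3  0.7 -4.3]
hold [-46.8   0.1 -52. ] [-4.5  0.4 -4.9]
hold [-46.7   0.1 -51.9] [-4.3  0.9 -5. ]
nose outer row 144
0.1 [[311. 117.]]
0.2 [[311. 127.]]
0.3 [[311. 137.]]
56.1833
```

Run:
```python
from h import *
F=lambda n=3:np.mean([(manip.pause(.01),manip.read_wrist_force())[1] for _ in range(n)],0)
def go(th,x,z,v=50,**k):
    p,q=wpose(th,x,z); return manip.movel(p,q,velocity=v,**k)
go(.55,-45,-58,40); go(.55,-38,-59,40); f0=F(4); print(wire(),manip.read_t())
x,z=-38,-59
while z<-42 and manip.read_t()<60:
    f=F()-f0; m=-f[2]; fx=f@HX
    print(round(x,1),round(z,1),wire(),np.round([fx,f@HY,f[2]],1))
    if m>5 or np.linalg.norm(f)>7.5: break
    z+=2 if m<1 else (.9 if m<3 else .4)
    go(.55,x,z,25)
for _ in range(3): manip.pause(.08); f=F()-f0; print('hold',wire(),np.round([f@HX,f@HY,f[2]],1))
print(manip.read_t())
go(.55,-38,-69,50)
for th in np.linspace(.55,np.pi/2,8)[1:]:
    if go(th,-38,-69,70,guard=9): print('trip',th,wire()); break
print(wire(),manip.read_t())
```

```text
[-37.6  -0.1 -58.7] 56.8583
-38 -59 [-37.7  -0.  -58.8] [-0.3  0.1 -0.1]
-38 -57 [-38.   -0.  -56.8] [-0.3 -0.1  0.1]
-38 -55 [-37.9  -0.1 -54.8] [-0.6  0.5 -0.6]
-38 -53 [-37.9  -0.1 -52.8] [-0.4  0.4  0.2]
-38 -51 [-38.   0. -51.] [-0.1 -0.  -0.3]
-38 -49 [-38.2   0.2 -49.3] [-0.   0.6 -1.1]
-38 -48.1 [-38.2   0.2 -48.5] [ 0.3  0.6 -2.3]
-38 -47.2 [-38.5   0.3 -48.1] [ 0.8  0.2 -5.3]
hold [-38.5   0.3 -48.1] [ 0.7 -0.1 -4.9]
hold [-38.5   0.3 -48. ] [ 0.2  0.4 -4.9]
hold [-38.4   0.3 -47.9] [ 0.4  0.  -5.8]
59.1333
[-37.4   0.2 -68.7] 63.1333
```

Run:
```python
from h import *
F=lambda n=3:np.mean([(manip.pause(.01),manip.read_wrist_force())[1] for _ in range(n)],0)
def go(th,x,z,v=50,**k):
    p,q=wpose(th,x,z); return manip.movel(p,q,velocity=v,**k)
th=np.pi/2; f0=F(4); z=-75; go(th,-39,z,40)
while manip.read_t()<65.8:
    f=F()-f0; print(z,wire(),np.round([f@HX,f@HY,f[2]],1))
    if f[2]>1 or z<-81: break
    z-=1; go(th,-39,z,25)
manip.release(); print('rel',manip.read_t())
p=np.array(manip.read_position()); manip.movel(p-110*HX,velocity=150)
print(manip.read_t(),manip.read_opening())
s,im=snap('side','s10.png'); w,iw=snap('wrist','w10.png')
hs=cv2.cvtColor(im,cv2.COLOR_RGB2HSV)
for r in range(146,212,3): print(r,''.join('#' if hs[r,c,1]<70 else '.' for c in range(312,356)))
if manip.read_t()<70: manip.pause(min(.8,70.2-manip.read_t()))
manip.job_done(); print(manip.read_t())
```

```text
-75 [-39.1  -0.  -74.5] [ 0.1 -0.1 -0. ]
-76 [-39.  -0. -76.] [-0.  -0.2  0.1]
-77 [-38.9  -0.  -76.6] [ 0.5 -0.7  1.3]
rel 64.6917
65.575 85.29568990724528
146 ................#####..........######.......
149 ................#####............######.....
152 ................#####...............#.......
155 ................#####.......................
158 ................#####.............##........
161 ................#####..........#####........
164 ................#####........##.............
167 ................#####.....#.................
170 ................#####.......................
173 ................#####......####.............
176 ................#####.......................
179 ................#####.........###...........
182 ................#####.....########..........
185 ................#####.....########..........
188 ................#####.....########..........
191 ................#####.....########..........
194 ................#####....########...........
197 ................#####....########...........
200 ................#####....########...........
203 .................##.....########............
206 ........................########............
209 ##......................#########...........
the job is handed in; nothing more can be done
the job is handed in; nothing more can be done
```

I handed the job in just over 66 s into the 72 s limit. The stainless tongs hang upright by their ring in the hook, and the pull test on the gate held steady at about 5 to 6 N. No result came back at hand-in. An earlier pull reached about 10.5 N on the hook, and I didn't re-measure the bystanders.

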